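Fill the empty pocket of the oil-filter crate

TASK

One of the three pockets of the covered blue crate is empty. Take the spare orange oil filter standing on the bench, the same kind as the two already in the crate, and set it down upright in the empty pocket, standing on the pocket's floor; lower it in rather than dropping it. Leave the two filters already in the crate standing in their pockets.

Things in the scene. Friction and masses are not known exactly. Their poses are not given: they have to be found in the camera images.
- crate: Fixed covered crate, blue with black cover: 320 (its x) by 124 (its y) by 40 mm high. Origin: centre of the underside. Three open square windows, 84 mm wide, sides along the crate axes, centred at x = -100, 0, +100 mm, y = 0, one pocket under each; pocket floor 6 mm above the bench. Two pockets hold filters; the empty one has a flat round of brown card on its floor. Place, yaw and empty pocket vary.
- spare_center (a point): Centre (half-way up) of the spare filter: orange upright cylinder with a black band, 60 mm diameter, 110 mm high, sides straight from 4 to 92 mm above its foot, 0.24 to 0.39 kg, loose on the bench; z is its axis, up. Not wanted: a white filter of the same size and a black one (64 mm diameter, 70 mm high) near it, all three at least 95 mm apart between centres, places vary.
- stored_a_center (a point): Centre (half-way up) of one of the two orange filters already in the crate, same make and size as the spare, standing upright on the floor of its pocket; its top is 116 mm above the bench.
- stored_b_center (a point): Centre (half-way up) of the other orange filter already in the crate, same as the first.
Not all that is in view belongs to the job. Leave any turquoise look-alike of the part that bears stored_a_center alone.

How it is judged:
By the outcome, as a careful person would: the job done as asked, in the order asked, and still so for the second after the job is handed in, with the robot touching nothing.
It also fails if it takes over 35 s, if anything falls off the work surface, if the arm or the gripper's body presses on something with over 40 N, if the wrist force passes 120 N, or if a joint passes its speed limit or range.

ROBOT

A 6-joint arm with a two-finger parallel gripper is mounted at the origin on the work surface. World frame = base frame: x ahead of the robot, y to its left, z up, the work surface at z = 0. Lengths are in m, angles in degrees, forces in N, time in s.
With the tool pointing down it reaches from about 0.35 to 0.925 m from the base axis. Payload 6.4 kg.
Tool frame: the origin (TCP) lies midway between the tips of the shut fingers; the grasp point (between the pads) lies 19 mm behind it; z points along the fingers, y is the line along which they close (so a half turn about z gives the same grasp; the last joint's range is limited). The gripper opens to 85 mm and grips with 20 to 120 N. Pads are 22 mm wide; open, the fingers measure 114 mm over their backs; the gripper's body (76 mm by 85 mm) begins 54 mm behind the grasp point. The pads swing forward as they close: fully open they stand 13 mm farther back than shut.
Start: joints at [-84.632, 14.043, 89.255, -0, 76.702, -9.975], TCP at [0.172, -0.627, 0.231] pointing down, gripper open.
Joint ranges: [-179.41, 179.41], [-58.25, 129.5], [7.25, 145.43], [-54.29, 234.29], [11.92, 165.04], [-157.13, 157.13]. Speed limits (degrees/s): [147.25, 147.25, 180, 180, 180, 180].

INTERFACE

Orientations are given as a 3x3 rotation matrix whose columns are the frame's x, y, z axes.
In Python, from workcell import read_state, imaging, ctrl gives the robot as it stands.
- The arm moves only by the shell command python3 -m handwheel 'ROWS' [FORCE]. ROWS is JSON, a list of rows, each a list of 7 numbers: the turn, a rotation vector about the tool's x, y, z in degrees, then the shift along the tool's x, y, z in m, then the gripper command: -1 is fully open, 1 is shut, values between are in proportion. A call has 1 to 20 rows; each row shifts and turns the commanded pose from where the row before left it, along the tool's axes as they then stand; what a row does not reach is not made up. A row lasts 1/10 s, in which the tool goes at most 50 mm and 8.59 degrees, less where a joint would pass 70% of its speed; a pose out of reach is approached as far as the arm can. A call with a gripper value outside its range is refused whole. The fingers move at their own pace and stop on an object; FORCE is the grip in N (left out, the last holds). Time passes only in rows, so rows that do not move let the fingers close. It gives the time, the measured TCP pose, the force, the opening and the grip force at its end, in the units of the state.
- read_state(): the state, without advancing time (a new reading comes with each control period).
- imaging.camera(name): name is "scene" or "top" or "wrist"; returns a dict with "pixels" (384x512x3 uint8, red, green, blue), "K" (3x3 intrinsics, pixels), "view" (4x4, takes a point from world to camera coordinates). Camera axes: x right, y up, looking along -z (the intrinsics and any distortion apply to the point x, -y, -z); pixel columns grow to the right and rows downward; lengths in m; the calibration is good to about 2 mm. A picture is of the moment at which its call begins. There is no depth.
- ctrl.close_job(): hands the job in; it is judged then, once.
The state is a dict: "clock": time; "joints": joint angles; "joint_vel": joint speeds; "tau": joint torques, N m; "eef_pos": TCP position; "ee_rot": TCP orientation; "contact_force": force on the tool from outside, world axes, zero at the start; "moment": the same for the moment, N m; "opening": finger opening in m; "finger_force": force on a finger pad.
Only numpy, scipy, OpenCV 4.12 (cv2) and the standard library are available. Lean on these libraries where they do the work, as an engineer would, in place of code of your own. Each camera call takes 0.05 s, during which the arm holds its last target. There are 200 camera calls.

## Working session

There is one attempt and no reset: what is moved stays moved. The work goes in short steps, Python scripts to look and compute and a shell command to move; the robot and the scene stay as the last step left them, time stands still between calls to the robot, and variables do not carry over. Pictures are saved under pics/ and viewed, at most 10 in all, crops included, and the job is handed in when it is done.

```bash
mkdir -p pics
cat > h.py <<'E'
import numpy as np,cv2
from workcell import read_state, imaging, ctrl
def ray(c,u,v):
    K=c["K"];V=np.array(c["view"]);R=V[:3,:3];o=-R.T@V[:3,3]
    d=np.linalg.solve(np.array(K),[u,v,1.]);d=R.T@np.array([d[0],-d[1],-d[2]])
    return o,d
def onz(c,u,v,z):
    o,d=ray(c,u,v);return o+d*(z-o[2])/d[2]
def proj(c,p):
    V=np.array(c["view"]);q=V[:3,:3]@np.array(p)+V[:3,3];q=np.array(c["K"])@[q[0],-q[1],-q[2]];return q[:2]/q[2]
E
python3 - <<'E'
from h import *
a=imaging.camera("top");b=imaging.camera("scene")
print(a.keys(),a["K"],a["view"],b["view"])
im=np.vstack([a["pixels"],b["pixels"]])
for n,c in(("top",a),("scene",b)):
    cv2.imwrite(f"pics/{n}0.png",cv2.resize(c["pixels"],(800,600),interpolation=2)[:,:,::-1])
E
```

```text
dict_keys(['pixels', 'K', 'view']) [[423.74637154   0.         259.77496778]
 [  0.         423.74637154 193.69418404]
 [  0.           0.           1.        ]] [[ 0.01469161 -0.99920347  0.03710236 -0.03160746]
 [ 0.99315509  0.01888276  0.11526666 -0.49803586]
 [-0.11587544  0.03515495  0.99264143 -0.8463473 ]
 [ 0.          0.          0.          1.        ]] [[ 0.29720252  0.95467543 -0.01629393 -0.14907047]
 [-0.76157349  0.24731148  0.59903494  0.33636037]
 [ 0.57591361 -0.16562567  0.80055709 -1.13304783]
 [ 0.          0.          0.          1.        ]]
```

View pics/top0.png

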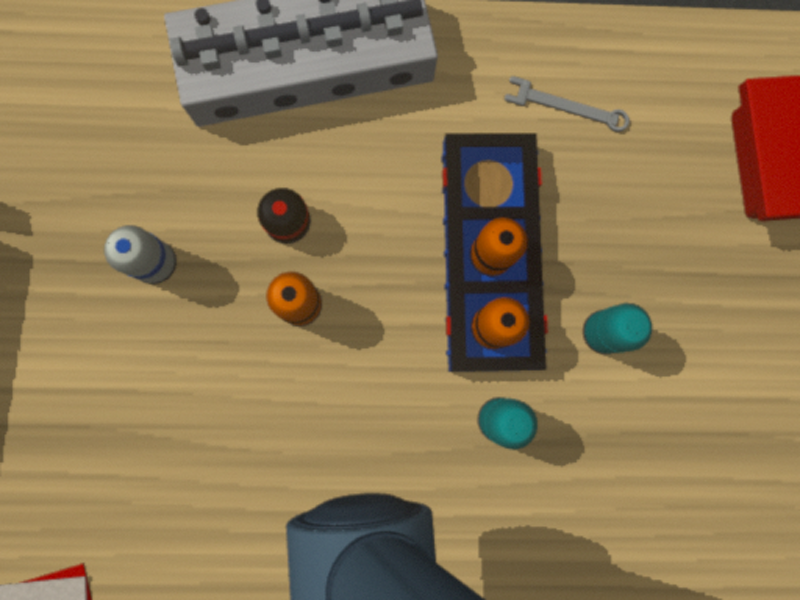

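View pics/scene0.png

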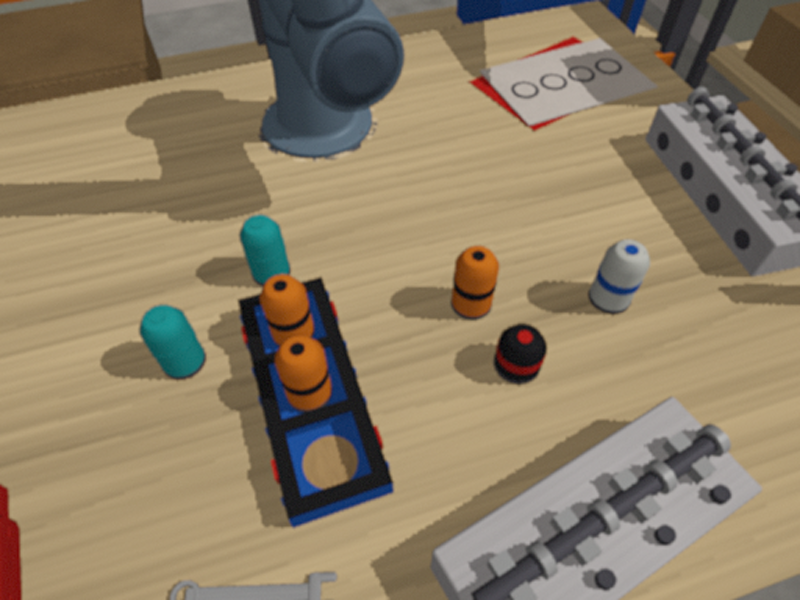

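Spare candidates (800x600 top view): orange filters at (500,247) and (500,322) are in the crate, and the orange one at (293,297) stands on the bench. The teal ones (617,328) and (508,422), white (140,255) and black (284,215) are the wrong colour. So the one at (293,297) is the spare. The empty pocket is the one with the card at (488,184).

```bash
cat > m.py <<'E'
from h import *
T=imaging.camera("top");S=imaging.camera("scene")
def dots(c):
    p=c["pixels"];h=cv2.cvtColor(p,cv2.COLOR_RGB2HSV)
    m=cv2.inRange(h,(5,170,90),(17,255,255))
    out=[]
    n,l,st,ce=cv2.connectedComponentsWithStats(cv2.morphologyEx(m,cv2.MORPH_CLOSE,np.ones((5,5))))
    for i in range(1,n):
        if st[i,4]<250: continue
        x,y,w,hh=st[i,:4]
        filled=np.zeros_like(m);cs,_=cv2.findContours((l==i).astype(np.uint8),0,2);cv2.drawContours(filled,cs,-1,255,-1)
        k=((p.max(2)<75)&(filled>0)).astype(np.uint8)
        n2,l2,s2,c2=cv2.connectedComponentsWithStats(k)
        out.append((st[i].tolist(),[(c2[j].round(1).tolist(),int(s2[j,4])) for j in range(1,n2) if s2[j,4]>8]))
    return out
for nm,c in(("top",T),("scene",S)):
    for st,d in dots(c):
        print(nm,st,[(q,a,onz(c,*q,.11).round(4)[:2],onz(c,*q,.116).round(4)[:2]) for q,a in d])
# crate: black cover outline in top view
p=T["pixels"];k=(p.max(2)<60).astype(np.uint8);k[:,:270]=0;k[:80]=0;k[250:]=0
cs,_=cv2.findContours(k,0,2);c=max(cs,key=cv2.contourArea)
r=cv2.minAreaRect(c);b=cv2.boxPoints(r);w=np.array([onz(T,*q,.04) for q in b])
print(b.round(1),w.round(4),w.mean(0),[np.linalg.norm(w[i]-w[i-1]).round(4) for i in range(4)])
h=cv2.cvtColor(p,cv2.COLOR_RGB2HSV)
for nm,c in(("top",T),("scene",S)):
    cv2.imwrite(f"pics/{nm}_raw.png",c["pixels"][:,:,::-1])
t=cv2.resize(T["pixels"][160:220,150:230],(400,300),interpolation=2);s=cv2.resize(T["pixels"][80:240,270:390],(375,500),interpolation=2)
im=np.zeros((500,775,3),np.uint8);im[:300,:400]=t;im[:,400:]=s
cv2.imwrite("pics/crop1.png",im[:,:,::-1])
E
python3 m.py
```

```text
top [469, 50, 25, 91, 544] []
top [302, 139, 34, 34, 762] [([323.8, 151.8], 50, array([ 0.5719, -0.1414]), array([ 0.5705, -0.1402])), ([306.5, 164.5], 21, array([ 0.5466, -0.1083]), array([ 0.5454, -0.1074]))]
top [171, 174, 30, 31, 657] [([184.5, 187.5], 52, array([0.4981, 0.1203]), array([0.4973, 0.1195]))]
top [302, 191, 36, 30, 774] [([324.9, 204.4], 56, array([ 0.4712, -0.1432]), array([ 0.4706, -0.142 ])), ([307.6, 215.4], 10, array([ 0.4499, -0.1105]), array([ 0.4495, -0.1096]))]
scene [289, 158, 30, 45, 990] [([305.9, 163.3], 27, array([0.4998, 0.121 ]), array([0.5044, 0.1185])), ([301.3, 188.2], 84, array([0.5573, 0.0877]), array([0.5613, 0.0855]))]
scene [166, 176, 46, 86, 2218] [([178.9, 182.5], 32, array([ 0.4676, -0.1419]), array([ 0.4725, -0.1418])), ([185.1, 207.9], 84, array([ 0.5324, -0.142 ]), array([ 0.5367, -0.1418])), ([189.7, 223.0], 42, array([ 0.5685, -0.1404]), array([ 0.5724, -0.1402])), ([196.0, 248.9], 76, array([ 0.625 , -0.1405]), array([ 0.6283, -0.1404]))]
[[283.9  86.1]
 [344.   84.2]
 [348.8 235.9]
 [288.7 237.8]] [[ 0.7266 -0.0704  0.04  ]
 [ 0.7344 -0.198   0.04  ]
 [ 0.4143 -0.2052  0.04  ]
 [ 0.4086 -0.0827  0.04  ]] [ 0.57095214 -0.13909171  0.04      ] [np.float64(0.3182), np.float64(0.1279), np.float64(0.3202), np.float64(0.1226)]
```

View pics/crop1.png

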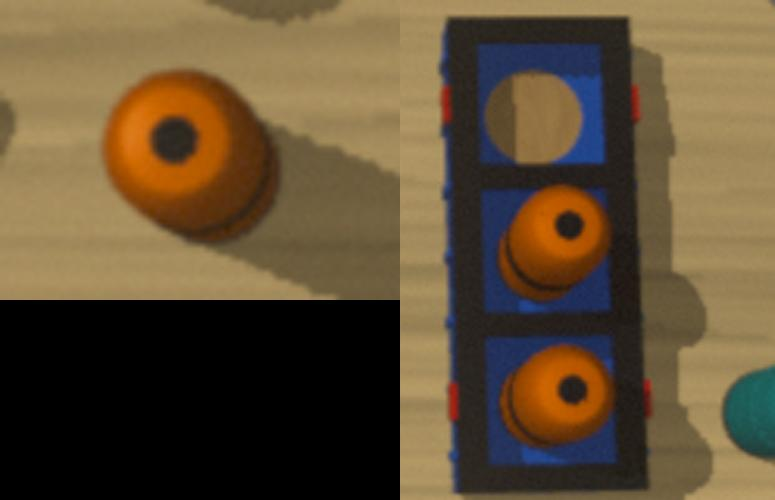

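The crop shows one orange filter with a black cap dot at crop (175,140), the spare. In the crate, the far pocket is empty with the card at crop (533,117), and two orange filters stand in the other pockets.

```bash
cat >> h.py <<'E'
def go(tgt,yaw):
    """turn about tool z (tool y to lie along yaw, mod 180) and shift in tool axes before/after"""
    s=read_state();R=np.array(s["ee_rot"]);p=np.array(s["eef_pos"])
    a=np.degrees(np.arctan2(R[1,1],R[0,1]));d=-((yaw-a+90)%180-90)
    print("t",s["clock"],"pos",p.round(4),"z",R[:,2].round(3),"yangle",a.round(2),"turn z",d.round(2),"shift(tool)",(R.T@(np.array(tgt)-p)).round(4),"F",np.round(s["contact_force"],1),"open",s["opening"],s["finger_force"],"j",np.round(s["joints"],1))
E
python3 - <<'E'
from h import *
go([.499,.1207,.2],91.7)
T=imaging.camera("top")
print(onz(T,312.6,117.4,.006))
print([onz(T,270+(u-400)/3.125,80+v/3.125,.04).round(4) for u,v in((478,43),(602,43),(606,165),(480,165))])
E
```

```text
t 0.2 pos [ 0.172  -0.6265  0.2306] z [-0.     0.001 -1.   ] yangle -74.66 turn z 13.64 shift(tool) [ 0.5131 -0.634   0.0315] F [0.5 0.4 0.4] open 0.0854359550844828 0.0 j [-84.6  14.1  89.3   0.   76.7 -10. ]
[ 0.67068363 -0.13669235  0.006     ]
[array([ 0.7105, -0.0938,  0.04  ]), array([ 0.7129, -0.178 ,  0.04  ]), array([ 0.6284, -0.1802,  0.04  ]), array([ 0.6263, -0.0956,  0.04  ])]
```

```bash
python3 -m handwheel '[[0,0,0,0.0285,-0.0352,0,-1],[0,0,0,0.0285,-0.0352,0,-1],[0,0,0,0.0285,-0.0352,0,-1],[0,0,0,0.0285,-0.0352,0,-1],[0,0,0,0.0285,-0.0352,0,-1],[0,0,0,0.0285,-0.0352,0,-1],[0,0,0,0.0285,-0.0352,0,-1],[0,0,0,0.0285,-0.0352,0,-1],[0,0,0,0.0285,-0.0352,0,-1],[0,0,0,0.0285,-0.0352,0,-1],[0,0,0,0.0285,-0.0352,0,-1],[0,0,0,0.0285,-0.0352,0,-1],[0,0,0,0.0285,-0.0352,0,-1],[0,0,0,0.0285,-0.0352,0,-1],[0,0,0,0.0285,-0.0352,0,-1],[0,0,0,0.0285,-0.0352,0,-1],[0,0,6.8,0.0285,-0.0352,0,-1],[0,0,6.8,0.02,-0.02,0,-1],[0,0,0,0,0,0,-1],[0,0,0,0,0,0,-1]]' 40
python3 - <<'E'
from h import *
go([.499,.1207,.053],91.7)
W=imaging.camera("wrist");cv2.imwrite("pics/w1.png",W["pixels"][:,:,::-1])
print(proj(W,[.499,.1207,.11]),proj(W,[.499,.1207,.0]))
E
```

```text
clock: 2.25
eef_pos: [0.4975, 0.1014, 0.231]
ee_rot: [[0.999, 0.033, -0.001], [0.033, -0.999, -0.0], [-0.001, 0.0, -1.0]]
contact_force: [-0.5, -0.2, -0.1]
opening: 0.0857
finger_force: 0.0
t 2.25 pos [0.4975 0.1014 0.231 ] z [-0.001 -0.    -1.   ] yangle -88.13 turn z 0.17 shift(tool) [ 0.0023 -0.0193  0.178 ] F [-0.5 -0.2 -0.1] open 0.08566387355583771 0.0 j [ -1.3  -5.3 109.8  -0.   75.6  86.9]
[230.50558902 187.52811241] [237.27535738 160.98146923]
```

View pics/w1.png

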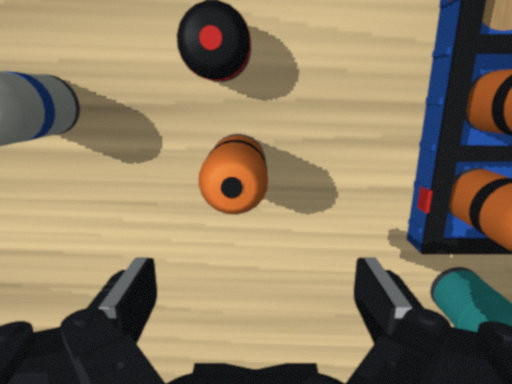

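The spare's dot is at (232,187) in the wrist view, within 2 px of the predicted (230.5,187.5). The white and black filters are clear of the fingers, so I'll go down and grip.

```bash
python3 -m handwheel '[[0,0,0,0.0023,-0.0193,0,-1],[0,0,0,0,0,0.03,-1],[0,0,0,0,0,0.03,-1],[0,0,0,0,0,0.03,-1],[0,0,0,0,0,0.025,-1],[0,0,0,0,0,0.025,-1],[0,0,0,0,0,0.02,-1],[0,0,0,0,0,0.018,-1],[0,0,0,0,0,0,-1],[0,0,0,0,0,0,-0.2],[0,0,0,0,0,0,0],[0,0,0,0,0,0,0.2],[0,0,0,0,0,0,0.4],[0,0,0,0,0,0,1],[0,0,0,0,0,0,1],[0,0,0,0,0,0,1]]' 45
python3 - <<'E'
from h import *
go([.499,.1207,.23],91.7)
E
```

```text
clock: 3.9
eef_pos: [0.5007, 0.1204, 0.055]
ee_rot: [[1.0, 0.031, 0.003], [0.031, -1.0, -0.001], [0.003, 0.001, -1.0]]
contact_force: [-0.8, -0.8, 6.7]
opening: 0.0592
finger_force: 49.8
t 3.9 pos [0.5007 0.1204 0.055 ] z [ 0.003 -0.001 -1.   ] yangle -88.24 turn z 0.06 shift(tool) [-0.0012 -0.0002 -0.175 ] F [-0.8 -0.8  6.7] open 0.059243132275038725 49.75004037260078 j [  0.9   9.8 114.8  -0.   55.2  89.2]
```

```bash
python3 -m handwheel '[[0,0,0,0,0,-0.01,1],[0,0,0,0,0,-0.02,1],[0,0,0,0,0,-0.03,1],[0,0,0,0,0,-0.03,1],[0,0,0,0,0,-0.03,1],[0,0,0,0,0,-0.03,1],[0,0,0,0,0,-0.02,1],[0,0,0,0,0,-0.01,1],[0,0,0,0,0,0,1],[0,0,0,0,0,0,1]]'
python3 - <<'E'
from h import *
go([.670,-.1365,.235],91.7)
E
```

```text
clock: 4.9
eef_pos: [0.4985, 0.1205, 0.2318]
ee_rot: [[1.0, 0.03, -0.003], [0.03, -1.0, -0.0], [-0.003, -0.0, -1.0]]
contact_force: [-0.0, -0.3, -4.4]
opening: 0.0589
finger_force: 49.8
t 4.9 pos [0.4985 0.1205 0.2318] z [-0.003 -0.    -1.   ] yangle -88.25 turn z 0.05 shift(tool) [ 0.1636  0.2621 -0.0037] F [-0.  -0.3 -4.4] open 0.05892645572067064 49.8125216527842 j [  0.9  -4.6 109.    0.   75.7  89.2]
```

```bash
python3 -m handwheel '[[0,0,0,0.007,0.010,0,1],[0,0,0,0.012,0.018,0,1],[0,0,0,0.016,0.026,0,1],[0,0,0,0.019,0.031,0,1],[0,0,0,0.020,0.032,0,1],[0,0,0,0.020,0.032,0,1],[0,0,0,0.019,0.031,0,1],[0,0,0,0.016,0.026,0,1],[0,0,0,0.014,0.024,0,1],[0,0,0,0.012,0.018,0,1],[0,0,0,0.008,0.014,0,1],[0,0,0,0,0,0,1],[0,0,0,0,0,0,1],[0,0,0,0,0,0,1]]'
python3 - <<'E'
from h import *
go([.670,-.1365,.12],91.7)
T=imaging.camera("top");S=imaging.camera("scene")
im=np.hstack([cv2.resize(c["pixels"][y:y+200,x:x+160],(400,500),interpolation=2) for c,x,y in((T,260,40),(S,130,150))])
cv2.imwrite("pics/held.png",im[:,:,::-1])
E
```

```text
clock: 6.3
eef_pos: [0.6697, -0.1359, 0.2323]
ee_rot: [[1.0, 0.031, -0.002], [0.031, -1.0, 0.001], [-0.002, -0.001, -1.0]]
contact_force: [-0.8, -0.1, -3.8]
opening: 0.0591
finger_force: 49.9
t 6.3 pos [ 0.6697 -0.1359  0.2323] z [-0.002  0.001 -1.   ] yangle -88.23 turn z 0.07 shift(tool) [0.0004 0.0007 0.1123] F [-0.8 -0.1 -3.8] open 0.05906211622281984 49.875332495430484 j [-21.   18.4  83.8   0.   77.9  67.3]
```

View pics/held.png

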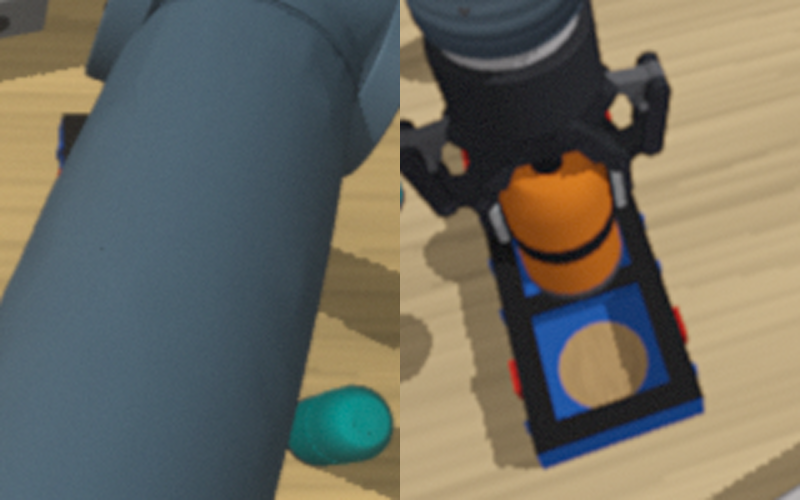

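The scene view shows the filter held upright between both pads at (560,225), with the empty pocket and its card at (600,360) clear in front. The TCP is over the pocket centre, so I'll lower it.

```bash
python3 -m handwheel '[[0,0,0,0.0004,0.0007,0.012,1],[0,0,0,0,0,0.02,1],[0,0,0,0,0,0.025,1],[0,0,0,0,0,0.022,1],[0,0,0,0,0,0.015,1],[0,0,0,0,0,0.01,1],[0,0,0,0,0,0,1],[0,0,0,0,0,0,1]]'
python3 - <<'E'
from h import *
go([.670,-.1365,.061],91.7)
S=imaging.camera("scene")
cv2.imwrite("pics/low.png",cv2.resize(S["pixels"][170:350,130:290],(533,600),interpolation=2)[:,:,::-1])
E
```

```text
clock: 7.2
eef_pos: [0.6713, -0.1372, 0.1301]
ee_rot: [[1.0, 0.03, 0.001], [0.03, -1.0, -0.001], [0.001, 0.001, -1.0]]
contact_force: [0.8, 0.1, -2.1]
opening: 0.0593
finger_force: 49.8
t 7.2 pos [ 0.6713 -0.1372  0.1301] z [ 0.001 -0.001 -1.   ] yangle -88.25 turn z 0.05 shift(tool) [-0.0014 -0.0008  0.0691] F [ 0.8  0.1 -2.1] open 0.059310915260119744 49.844452932011336 j [-21.   24.1  87.6   0.   68.2  67.2]
```

View pics/low.png

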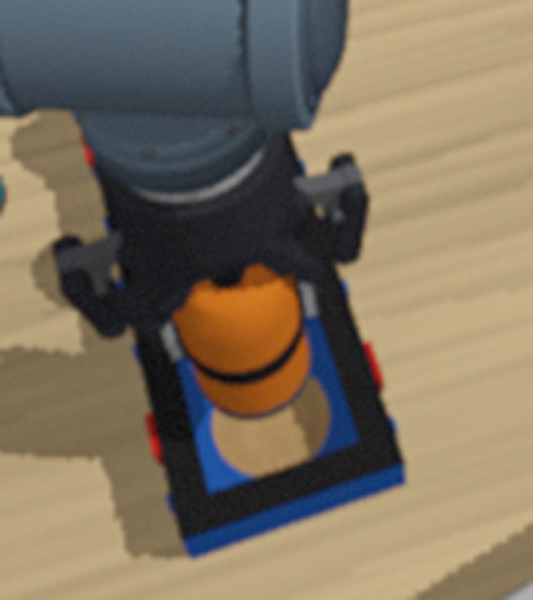

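The filter is upright at crop (250,340), heading for the card at (270,420) and centred between the side rails. I'll continue down, slowly at the end.

```bash
python3 -m handwheel '[[0,0,0,-0.0007,-0.0004,0.01,1],[0,0,0,0,0,0.015,1],[0,0,0,0,0,0.015,1],[0,0,0,0,0,0.012,1],[0,0,0,0,0,0.006,1],[0,0,0,0,0,0.004,1],[0,0,0,0,0,0,1],[0,0,0,0,0,0.001,1],[0,0,0,0,0,0.001,1],[0,0,0,0,0,0,1],[0,0,0,0,0,0,1]]'
```

```text
clock: 8.35
eef_pos: [0.6702, -0.1367, 0.0656]
ee_rot: [[1.0, 0.03, 0.001], [0.03, -1.0, -0.0], [0.001, 0.0, -1.0]]
contact_force: [0.0, -0.8, -4.2]
opening: 0.0589
finger_force: 49.8
```

```bash
python3 -m handwheel '[[0,0,0,0,0,0.001,1],[0,0,0,0,0,0.001,1],[0,0,0,0,0,0.001,1],[0,0,0,0,0,0,1],[0,0,0,0,0,0,1],[0,0,0,0,0,0,1]]'
```

```text
clock: 8.95
eef_pos: [0.67, -0.1367, 0.0623]
ee_rot: [[1.0, 0.03, 0.0], [0.03, -1.0, -0.0], [0.0, 0.0, -1.0]]
contact_force: [0.3, -0.5, -3.5]
opening: 0.0591
finger_force: 49.9
```

```bash
python3 -m handwheel '[[0,0,0,0,0,0.0007,1],[0,0,0,0,0,0.0007,1],[0,0,0,0,0,0,1],[0,0,0,0,0,0,1]]'
```

```text
clock: 9.35
eef_pos: [0.6702, -0.1367, 0.0611]
ee_rot: [[1.0, 0.03, 0.0], [0.03, -1.0, -0.0], [0.0, 0.0, -1.0]]
contact_force: [-0.1, 0.9, -2.7]
opening: 0.059
finger_force: 49.9
```

```bash
python3 -m handwheel '[[0,0,0,0,0,0.0007,1],[0,0,0,0,0,0.0007,1],[0,0,0,0,0,0,1],[0,0,0,0,0,0,1]]'
```

```text
clock: 9.75
eef_pos: [0.6705, -0.1368, 0.0611]
ee_rot: [[1.0, 0.031, 0.001], [0.031, -1.0, -0.0], [0.001, 0.0, -1.0]]
contact_force: [-3.7, 2.6, 6.0]
opening: 0.059
finger_force: 50.7
```

The filter touched the floor at the predicted height (TCP 0.061). Now I'll open gradually, rise and check.

```bash
python3 -m handwheel '[[0,0,0,0,0,-0.0005,0.3],[0,0,0,0,0,0,0.1],[0,0,0,0,0,0,-0.2],[0,0,0,0,0,0,-0.6],[0,0,0,0,0,0,-1],[0,0,0,0,0,0,-1],[0,0,0,0,0,0,-1],[0,0,0,0,0,0,-1],[0,0,0,0,0,-0.01,-1],[0,0,0,0,0,-0.02,-1],[0,0,0,0,0,-0.03,-1],[0,0,0,0,0,-0.03,-1],[0,0,0,0,0,-0.03,-1],[0,0,0,0,0,-0.03,-1],[0,0,0,0,0,-0.03,-1],[0,0,0,0,0,0,-1],[0,0,0,0,0,0,-1]]'
python3 -m handwheel '[[0,0,0,-0.01,-0.02,0,-1],[0,0,0,-0.02,-0.035,0,-1],[0,0,0,-0.02,-0.035,0,-1],[0,0,0,-0.02,-0.035,0,-1],[0,0,0,-0.02,-0.035,0,-1],[0,0,0,-0.02,-0.035,0,-1],[0,0,0,-0.02,-0.035,0,-1],[0,0,0,-0.01,-0.02,0,-1],[0,0,0,0,0,0,-1],[0,0,0,0,0,0,-1]]'
python3 m.py
python3 - <<'E'
import cv2,numpy as np
a=cv2.imread("pics/top_raw.png")[60:260,250:410];b=cv2.imread("pics/scene_raw.png")[150:350,130:290]
cv2.imwrite("pics/final.png",np.hstack([cv2.resize(x,(400,500),interpolation=2) for x in(a,b)]))
E
```

```text
clock: 11.45
eef_pos: [0.6704, -0.1368, 0.2414]
ee_rot: [[1.0, 0.03, 0.002], [0.03, -1.0, -0.001], [0.002, 0.001, -1.0]]
contact_force: [0.5, -0.2, -1.3]
opening: 0.0853
finger_force: 0.0
clock: 12.45
eef_pos: [0.5219, 0.109, 0.2388]
ee_rot: [[1.0, 0.031, -0.002], [0.031, -1.0, -0.0], [-0.002, 0.0, -1.0]]
contact_force: [0.4, -1.2, 0.5]
opening: 0.0854
finger_force: 0.0
top [469, 51, 43, 90, 357] []
top [300, 90, 35, 41, 968] [([321.9, 101.6], 41, array([ 0.6707, -0.138 ]), array([ 0.6686, -0.1369])), ([312.8, 122.5], 48, array([ 0.6287, -0.1203]), array([ 0.627 , -0.1193]))]
top [302, 139, 35, 37, 887] [([323.9, 151.8], 42, array([ 0.5719, -0.1416]), array([ 0.5705, -0.1404])), ([313.1, 169.9], 30, array([ 0.5364, -0.1209]), array([ 0.5354, -0.1199]))]
top [302, 191, 37, 31, 813] [([324.6, 204.5], 50, array([ 0.471 , -0.1426]), array([ 0.4704, -0.1415])), ([308.5, 215.5], 17, array([ 0.4497, -0.1122]), array([ 0.4493, -0.1113]))]
scene [166, 177, 60, 130, 3508] [([179.0, 182.2], 35, array([ 0.4669, -0.1416]), array([ 0.4718, -0.1415])), ([185.1, 207.9], 82, array([ 0.5324, -0.142 ]), array([ 0.5367, -0.1418])), ([189.7, 222.9], 41, array([ 0.5683, -0.1403]), array([ 0.5722, -0.1402])), ([195.9, 248.9], 73, array([ 0.6249, -0.1407]), array([ 0.6283, -0.1406])), ([203.2, 269.6], 56, array([ 0.6676, -0.1371]), array([ 0.6705, -0.137 ])), ([208.5, 295.9], 72, array([ 0.7156, -0.1391]), array([ 0.718, -0.139]))]
[[284.7  87.1]
 [344.9  85.7]
 [348.3 235.9]
 [288.2 237.3]] [[ 0.7245 -0.0721  0.04  ]
 [ 0.7312 -0.1999  0.04  ]
 [ 0.4143 -0.2043  0.04  ]
 [ 0.4097 -0.0816  0.04  ]] [ 0.56993314 -0.1394674   0.04      ] [np.float64(0.315), np.float64(0.128), np.float64(0.3169), np.float64(0.1228)]
```

View pics/final.png

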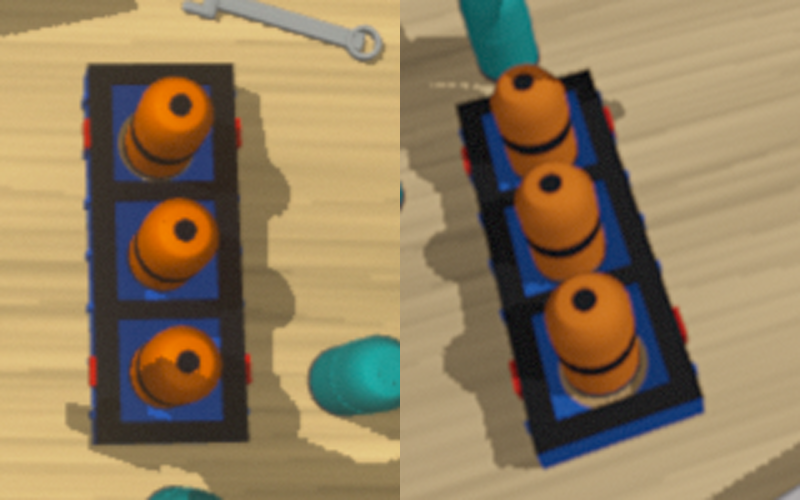

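All three filters stand upright in their pockets, with cap dots at (180,105), (185,230) and (187,360) in the left crop. The top and scene views agree on the new one at height 0.116. The stored two have not moved, and the arm is clear.

```bash
python3 -c "
from workcell import ctrl
print(ctrl.close_job())"
```

```text
the job is handed in; nothing more can be done
None
```

The spare orange filter was lowered in and stands upright on the floor of the empty pocket, the two stored filters did not move, and the job was handed in at about 12.5 s of the 35 s allowed; the hand-in gave no verdict.

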